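# Case up the specimen cassettes for dispatch

### The arm

A 7-joint arm with a two-finger parallel gripper is mounted at the origin on the work surface. World frame = base frame: x ahead of the robot, y to its left, z up, the work surface at z = 0. Lengths are in mm, angles in rad, forces in N, time in s.
With the tool pointing down it reaches from about 350 to 900 mm from the base axis. Payload 19.9 kg.
Tool frame: the origin (TCP) lies at the very end of the fingers, on their centre line; the grasp point (between the pads) lies grip_point_offset behind it (grip_point_offset is the distance from the TCP to the grasp point, in mm); z points along the fingers, y is the line along which they close (so a half turn about z gives the same grasp; the last joint's range is limited). The gripper opens to 94 mm and grips with 3 to 60 N. Pads are 16 mm wide; open, the fingers measure 119 mm over their backs; the gripper's body (75 mm by 177 mm) begins 78 mm behind the grasp point.
Start: joints at [-0.042, 0.417, -0.01, 1.614, 0.005, 1.111, -0.053], TCP at [624.979, 0.002, 205.425] pointing down, gripper open.
Joint ranges: [-2.81, 2.81], [-0.39, 2.02], [-1.27, 1.25], [0.06, 2.57], [-1.19, 4.33], [0.19, 2], [-2.82, 2.82]. Speed limits (rad/s): [1.89, 1.89, 2.39, 2.39, 3.01, 3.01, 3.01].

### API

Orientations are given as [roll, pitch, yaw] about the fixed x, y, z axes, in that order (R = Rz(yaw) Ry(pitch) Rx(roll)).
In Python, from cell import move_pose, move_l, movej, set_gripper, wait, inverse_kinematics, observe, snapshot, get_calibration, MotionError, hand_in, cut_out, pinpoint, grip_point_offset gives the robot as it stands. Calls block until the motion is done:
- move_pose(position, orientation): joint-space move of the TCP to a pose.
- move_l(position, rotation=None, feed=150, max_force=None): straight line of the TCP; rotation=None keeps the orientation; feed is the mean speed in mm/s. With max_force (N) it stops when the force on the tool has changed by that much, and returns True; else False.
- movej(angles): joint-space move.
- set_gripper(opening): opening from 0.0 (shut) to 1.0 (fully open); the grip force is fixed at half the most; returns when the fingers have stopped.
- wait(seconds).
- inverse_kinematics(position, orientation): joint angles nearest the present ones, or None.
- observe(): the state.
- snapshot(name): name is "scene" or "side" or "wrist"; returns (picture, depth): 400x640x3 uint8, red, green, blue; 400x640 float32, mm along the optical axis (not along the pixel's ray), 0 where there is no reading.
- get_calibration(name): a dict with "camera_matrix" (3x3 intrinsics, pixels), "D" ([k1, k2, p1, p2, k3] as OpenCV has them; the pictures are not rectified), "extrinsics" (4x4, takes a point from world to camera coordinates); the wrist camera has in their place "tool_from_camera" (4x4, takes a point from camera to tool coordinates, whose origin is the TCP and whose axes are the flange's). Camera axes: x right, y down, z forward; pixel columns grow to the right and rows downward; lengths in mm; the calibration is good to about 2 mm. A picture is of the moment at which its call begins: read the wrist's pose just before it. get_calibration takes no time and is no camera call.
A pose or a line that the arm cannot do raises MotionError and nothing moves.
- hand_in(): hands the job in; it is judged then, once.
Trained networks look in the newest picture that a camera, given by its name, has taken for a name from the list of things; names that differ only in an ending like _2 or _b are one class to them, and where a whole thing is asked for, a point or a joint stands for the part that bears it (a point fixed in the world has none). Each returns a list of dicts, best first, with "p" (0 to 1); they miss things now and then, are a little off and sometimes report something else, mostly with a low value. They report only what shows in the picture. A call takes as long as a camera call. They do not tell look-alikes from the thing itself.
- cut_out(target, camera): "region" (400x640 bool, what is visible of it).
- pinpoint(target, camera): "centre" ([x, y, z] in mm, in world coordinates, good to about 4 mm: a listed point, or the origin of a listed thing).
The state is a dict: "time": time; "qpos": joint angles; "qvel": joint speeds; "joint_torque": joint torques, N m; "position": TCP position; "orientation": TCP orientation; "contact_force": force on the tool from outside, world axes, zero at the start; "ft_torque": the same for the moment, N m; "gripper_width": opening from 0.0 (shut) to 1.0 (fully open); "grip_force": force on a finger pad.
Only numpy, scipy, OpenCV 4.12 (cv2) and the standard library are available. Lean on these libraries where they do the work, as an engineer would, in place of code of your own. Each camera call takes 0.05 s, during which the arm holds its last target. There are 200 camera calls.

### The job

Pick all the specimen cassettes out of the sloped sorting bin and put them in the dispatch case of their own colour, blue in the blue case and yellow in the yellow one. Then swing the cover of each case over and press its front edge down until the catch snaps and holds it fully shut. Leave the mouse and the mug where they are.

Things in the scene. Friction and masses are not known exactly. Their poses are not given: they have to be found in the camera images.
- blue1: Blue deep specimen cassette, a closed plastic block 42 (x) x 28 (y) x 13 (z) mm, 18 to 35 g, five dark slots and a pale strip on its top. Origin: centre of its underside. It lies on the sloped floor of the bin at the start, long side (x) up the slope, give or take 10 degrees. May be absent (None).
- blue2: Blue deep specimen cassette, a closed plastic block 42 (x) x 28 (y) x 13 (z) mm, 18 to 35 g, five dark slots and a pale strip on its top. Origin: centre of its underside. It lies on the sloped floor of the bin at the start, long side (x) up the slope, give or take 10 degrees. May be absent (None).
- blue3: Blue deep specimen cassette, a closed plastic block 42 (x) x 28 (y) x 13 (z) mm, 18 to 35 g, five dark slots and a pale strip on its top. Origin: centre of its underside. It lies on the sloped floor of the bin at the start, long side (x) up the slope, give or take 10 degrees. May be absent (None).
- yellow1: Yellow deep specimen cassette, a closed plastic block 42 (x) x 28 (y) x 13 (z) mm, 18 to 35 g, five dark slots and a pale strip on its top. Origin: centre of its underside. It lies on the sloped floor of the bin at the start, long side (x) up the slope, give or take 10 degrees. May be absent (None).
- yellow2: Yellow deep specimen cassette, a closed plastic block 42 (x) x 28 (y) x 13 (z) mm, 18 to 35 g, five dark slots and a pale strip on its top. Origin: centre of its underside. It lies on the sloped floor of the bin at the start, long side (x) up the slope, give or take 10 degrees. May be absent (None).
- yellow3: Yellow deep specimen cassette, a closed plastic block 42 (x) x 28 (y) x 13 (z) mm, 18 to 35 g, five dark slots and a pale strip on its top. Origin: centre of its underside. It lies on the sloped floor of the bin at the start, long side (x) up the slope, give or take 10 degrees. May be absent (None).
- bin: White bin fixed to the bench, 120 (x) x 256 (y) mm, open-topped; three bays along y, each 80 mm wide (centres y = -84, 0, 84 mm), 116 mm long. The tray is tilted 15 degrees, down towards -x (robot side): floor top 34 mm above the bench at the centre, 18 front, 50 rear. Walls and 4 mm dividers stand 26 mm over the sloped floor. Up to 2 cassettes a bay. Origin: centre of underside, x to the rear.
- blue_case: Blue case fixed to the bench, 88 (x) x 188 (y) x 26 (z) mm, walls and floor 4 mm, inside 80 x 180 mm, 22 mm deep; holds 3 cassettes lying flat, side by side along y, not stacked. Cover hinged on its rear (+x) top edge; a boss with a spring catch in the middle of its front (-x) face, out to x = -55 mm. Origin: centre of its underside.
- blue_cover (a joint): Angle of the blue cover: 0 shut, 2.0 rad wide open, leaning back. Plate 106 mm from hinge to free edge, 170 wide, 5 thick, 90 g, 20 mm lip under mid free edge. Stays where left when upright or leaning back; swung below about 1 rad it sinks slowly and rests on the catch, ajar at about 0.1 rad. Pressing the free edge with 8 to 15 N snaps it past the catch, which holds it at 0.
- blue_pad (a point): Point on the white press pad of the blue cover, on its outer (upper) face in the middle, 11 mm from the free edge, 95 mm from the hinge; 32.5 mm above the bench when the cover is shut.
- blue_hinge (a point): Middle of the hinge axis of the blue cover, which runs along the case's y, 26.5 mm above the bench, at x = +44 mm in the case. Its axes turn with the cover: -x points to the free edge.
- yellow_case: Yellow case fixed to the bench, 88 (x) x 188 (y) x 26 (z) mm, walls and floor 4 mm, inside 80 x 180 mm, 22 mm deep; holds 3 cassettes lying flat, side by side along y, not stacked. Cover hinged on its rear (+x) top edge; a boss with a spring catch in the middle of its front (-x) face, out to x = -55 mm. Origin: centre of its underside.
- yellow_cover (a joint): Angle of the yellow cover: 0 shut, 2.0 rad wide open, leaning back. Plate 106 mm from hinge to free edge, 170 wide, 5 thick, 90 g, 20 mm lip under mid free edge. Stays where left when upright or leaning back; swung below about 1 rad it sinks slowly and rests on the catch, ajar at about 0.1 rad. Pressing the free edge with 8 to 15 N snaps it past the catch, which holds it at 0.
- yellow_pad (a point): Point on the white press pad of the yellow cover, on its outer (upper) face in the middle, 11 mm from the free edge, 95 mm from the hinge; 32.5 mm above the bench when the cover is shut.
- yellow_hinge (a point): Middle of the hinge axis of the yellow cover, which runs along the case's y, 26.5 mm above the bench, at x = +44 mm in the case. Its axes turn with the cover: -x points to the free edge.
- mouse: Black computer mouse, 100 x 58 x 30 mm, loose; origin at the centre of its underside. Bystander.
- mug: White mug, 80 mm wide, 90 mm tall with a handle, loose; origin at the centre of its underside. Bystander.
Not all that is in view belongs to the job. Leave any orange or red look-alike of the yellow1 alone.

How it is judged (in metres and radians):
On the way, in this order (a step that is already met when the one before it is completed fails the run):
1. every cassette lies in the case of its colour (x of blue1 in the frame of blue_case between -0.042 and 0.042 m and y of blue1 in the frame of blue_case between -0.092 and 0.092 m and z of blue1 in the frame of blue_case between -0.002 and 0.024 m and x of blue2 in the frame of blue_case between -0.042 and 0.042 m and y of blue2 in the frame of blue_case between -0.092 and 0.092 m and z of blue2 in the frame of blue_case between -0.002 and 0.024 m and x of blue3 in the frame of blue_case between -0.042 and 0.042 m and y of blue3 in the frame of blue_case between -0.092 and 0.092 m and z of blue3 in the frame of blue_case between -0.002 and 0.024 m and x of yellow1 in the frame of yellow_case between -0.042 and 0.042 m and y of yellow1 in the frame of yellow_case between -0.092 and 0.092 m and z of yellow1 in the frame of yellow_case between -0.002 and 0.024 m and x of yellow2 in the frame of yellow_case between -0.042 and 0.042 m and y of yellow2 in the frame of yellow_case between -0.092 and 0.092 m and z of yellow2 in the frame of yellow_case between -0.002 and 0.024 m and x of yellow3 in the frame of yellow_case between -0.042 and 0.042 m and y of yellow3 in the frame of yellow_case between -0.092 and 0.092 m and z of yellow3 in the frame of yellow_case between -0.002 and 0.024 m), for 0.2 s.
2. both covers are snapped shut (value of joint each of blue_cover, yellow_cover below 0.03 rad), for 0.2 s.
At the end, for the whole second after the job is handed in: Every cassette present lies at rest inside the case of its own colour (its origin within the inner walls and under 24 mm above the case's underside), and both covers are held shut by their catches (joint below 0.03 rad) with nothing pressing on them (all of step 1 and all of step 2 and linear speed of each of blue1, blue2, blue3, yellow1, yellow2, yellow3 below 0.02 m/s); the robot touches nothing.
It fails at once if the mouse is pushed more than 30 mm (distance of mouse from where it was at the start of the episode above 0.03 m).
It fails at once if the mug is pushed more than 30 mm or tipped (distance of mug from where it was at the start of the episode above 0.03 m or angle between mug's own z axis and vertical above 0.5 rad).
Of blue1, blue2, blue3, yellow1, yellow2, yellow3 only 4 to 6 are there at a start; the rules pass over those that are not, and their reading is None.
At some moment in a run one of blue1, blue2, blue3, yellow1, yellow2, yellow3 may be knocked a few centimetres aside while the robot is not near it.
Once in a run the grip may slacken for a moment while it holds something.
It also fails if it takes over 210 s, if anything falls off the work surface, if the arm or the gripper's body presses on something with over 40 N, if the wrist force passes 120 N, or if a joint passes its speed limit or range.

## Working session

There is one attempt and no reset: what is moved stays moved. The work goes in short steps, each a Python script; the robot and the scene stay as the last script left them, time stands still between calls to the robot, and variables do not carry over. Pictures are saved under pics/ and viewed, at most 14 in all, crops included, and the job is handed in when it is done.

```bash
ls; mkdir -p pics
python3 - <<'E'
from cell import *
import cv2
print(grip_point_offset if not callable(grip_point_offset) else grip_point_offset())
ims=[]
for c in ("scene","side"):
    im,d=snapshot(c); ims.append(im)
    cv2.imwrite(f"pics/{c}0.png",im[:,:,::-1])
    for t in ("blue1","yellow1","bin","blue_case","yellow_case","blue_pad","yellow_pad","blue_hinge","yellow_hinge","mouse","mug"):
        print(c,t,[([round(float(v)) for v in r["centre"]],round(r["p"],2)) for r in pinpoint(t,c)])
o=observe();print(o["time"],o["orientation"],o["gripper_width"])
print(get_calibration("wrist"))
E
```

```text
pics
18.8
scene blue1 [([447, -93, 27], 0.8), ([442, -20, 22], 0.73), ([498, 78, 39], 0.57)]
scene yellow1 [([498, -97, 41], 0.7), ([496, -15, 41], 0.66), ([342, 57, 2], 0.55), ([443, 79, 26], 0.51), ([374, 166, 4], 0.41)]
scene bin [([468, -14, -1], 0.86), ([742, -57, -1], 0.59)]
scene blue_case [([489, 314, -4], 0.68), ([443, -94, 28], 0.48)]
scene yellow_case [([465, -342, -2], 0.97), ([469, -13, -2], 0.44), ([497, -98, 40], 0.41)]
scene blue_pad [([554, 317, 116], 0.55), ([443, 78, 32], 0.32)]
scene yellow_pad [([536, -352, 118], 0.74), ([444, -95, 25], 0.45)]
scene blue_hinge [([534, 315, 27], 0.59)]
scene yellow_hinge [([504, -350, 24], 0.95)]
scene mouse [([493, -14, 44], 0.46)]
scene mug [([742, -62, 0], 0.92)]
side blue1 [([447, -11, 26], 0.67), ([498, 73, 41], 0.52), ([442, -97, 27], 0.45)]
side yellow1 [([444, -98, 23], 0.7), ([494, -14, 42], 0.66), ([370, 158, -1], 0.65), ([338, 54, 4], 0.64), ([498, -98, 44], 0.62), ([442, 76, 29], 0.52)]
side bin [([473, -14, -2], 0.6)]
side blue_case [([487, 314, -1], 0.88), ([464, -346, 2], 0.54)]
side yellow_case [([462, -344, 2], 0.
[... 276 characters left out ...]
44, 2], 0.37)]
1.2 [-3.14152026e+00  6.69123647e-05  1.57083131e+00] 1.001997948799997
{'camera_matrix': array([[344.25581999,   0.        , 316.68515653],
       [  0.        , 344.25581999, 206.00792208],
       [  0.        ,   0.        ,   1.        ]]), 'D': array([-0.04020838,  0.        ,  0.        ,  0.        ,  0.        ]), 'tool_from_camera': array([[ 7.22868615e-04, -9.64426391e-01, -2.64350550e-01,
         7.78633260e+01],
       [ 9.99999636e-01,  5.77544626e-04,  6.27458777e-04,
         2.28816722e-01],
       [-4.52463564e-04, -2.64350907e-01,  9.64426458e-01,
        -1.78683995e+02],
       [ 0.00000000e+00,  0.00000000e+00,  0.00000000e+00,
         1.00000000e+00]])}
```

View pics/scene0.png

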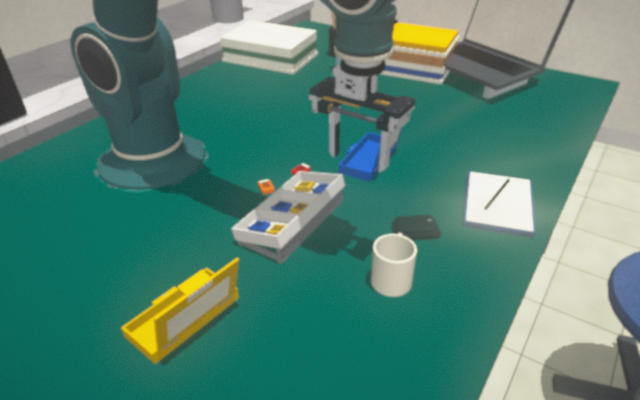

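View pics/side0.png

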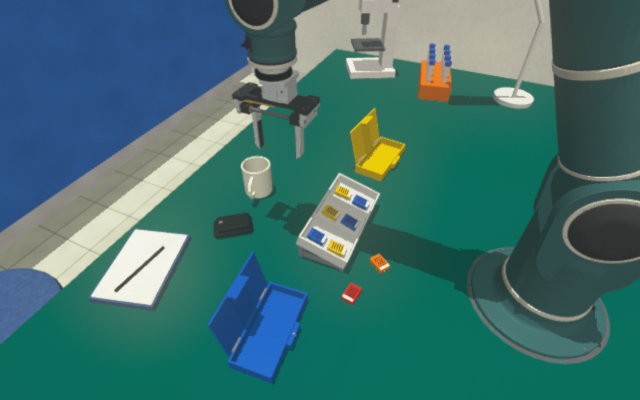

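Scene: six cassettes in the bin, blue and yellow in each bay. Scene picture: bin at (290,210), yellow case at (180,310), mug at (393,265). Side picture: blue case at (265,320), red and orange look-alikes at (352,293) and (379,262), outside the bin. Both covers lean back, open. Next is a wrist view over the bin.

```bash
cat > h.py <<'E'
from cell import *
import numpy as np, cv2
from scipy.spatial.transform import Rotation as Ro
S=np.radians(15)
def T():
    o=observe(); M=np.eye(4); M[:3,:3]=Ro.from_euler('xyz',o["orientation"]).as_matrix(); M[:3,3]=o["position"]; return M
def cloud(name="wrist"):
    c=get_calibration(name)
    W=T()@c["tool_from_camera"] if name=="wrist" else np.linalg.inv(c["extrinsics"])
    im,d=snapshot(name); v,u=np.mgrid[:400,:640]
    p=cv2.undistortPoints(np.stack([u,v],-1).reshape(-1,1,2).astype(float),c["camera_matrix"],c["D"]).reshape(400,640,2)
    P=np.dstack([p*d[...,None],d])@W[:3,:3].T+W[:3,3]; P[d==0]=np.nan
    return im,P
def masks(im):
    h=cv2.cvtColor(im,cv2.COLOR_RGB2HSV)
    return {"blue":cv2.inRange(h,(100,110,40),(130,255,255)),"yellow":cv2.inRange(h,(18,110,60),(32,255,255))}
def find(im,P,lim):
    """cassettes in world box lim -> (colour, centre of top, yaw of long side, size)"""
    out=[]
    box=np.all((P>[l[0] for l in lim])&(P<[l[1] for l in lim]),-1)
    for c,m in masks(im).items():
        m=cv2.morphologyEx((m&(box*255).astype(np.uint8)),cv2.MORPH_CLOSE,np.ones((7,7)))
        n,lab,st,_=cv2.connectedComponentsWithStats(m)
        for i in range(1,n):
            if st[i,4]<250: continue
            q=P[(lab==i)&box]; q=q[q[:,2]>np.median(q[:,2])-12]
            r=cv2.minAreaRect((q[:,:2]).astype(np.float32)); b=cv2.boxPoints(r)
            e=max((b[1]-b[0],b[2]-b[1]),key=np.linalg.norm); a=np.arctan2(e[1],e[0]); a=(a+np.pi/2)%np.pi-np.pi/2
            out.append((c,np.array([*r[0],np.median(q[:,2])]).round(1),round(float(a),3),np.round(sorted(r[1]),0)))
    return out
def ori(yaw=0,tilt=0):
    """tool down, fingers closing across a cassette whose long side has this yaw; tilt = lean to the slope"""
    R=Ro.from_euler('z',yaw)*Ro.from_euler('y',-tilt)*Ro.from_euler('z',np.pi)*Ro.from_euler('x',np.pi)
    return R.as_euler('xyz')
E
python3 - <<'E'
from h import *
for p,y,t in [((443,-98,30),0,S),((498,75,50),.2,S),((443,-98,30),-.2,S),((488,370,10),0,0),((464,-400,10),-.1,0),((500,-14,240),0,0)]:
    print(p,[inverse_kinematics(p,ori(y,t)), inverse_kinematics(p,ori(y+np.pi,-t))])
move_pose((510,-14,230),ori())
im,P=cloud(); cv2.imwrite("pics/w1.png",im[:,:,::-1])
for r in find(im,P,[(400,560),(-150,130),(15,80)]): print(r)
print(observe()["time"])
# bin walls: white points
h=cv2.cvtColor(im,cv2.COLOR_RGB2HSV); m=(h[...,1]<60)&(h[...,2]>120)&(P[...,2]>30)&(P[...,2]<85)&(abs(P[...,1]+14)<160)&(P[...,0]<550)
q=P[m]; print(cv2.minAreaRect(q[:,:2].astype(np.float32)), m.sum())
E
```

```text
(443, -98, 30) [array([ 0.44508336,  0.31559708, -0.28748663,  2.34589828,  0.17554576,
        0.23766037,  1.58793311]), array([ 0.05036219,  0.30552498,  0.14953199,  2.35803803, -0.3987821 ,
        0.24157554, -1.00725546])]
(498, 75, 50) [array([ 0.06749539,  0.3377753 , -0.31642943,  2.23071695,  0.32715785,
        0.34234533,  1.25719924]), array([-0.37714607,  0.32555697,  0.18630744,  2.24474862, -0.18298616,
        0.31928662, -1.41263003])]
(443, -98, 30) [array([ 0.29270077,  0.30439699, -0.17063254,  2.35484296,  0.29387388,
        0.23447434,  1.2298551 ]), array([-0.09474745,  0.30803308,  0.25907503,  2.36668223, -0.28743924,
        0.22340138, -1.35600177])]
(488, 370, 10) [array([-0.4285654 ,  0.66439258, -0.36236279,  1.76454446,  0.31909576,
        0.7708227 ,  0.61947855]), array([-0.82271386,  0.64120303,  0.1649983 ,  1.77925191, -0.14735305,
        0.73309468, -2.1510004 ])]
(464, -400, 10) [array([ 0.7800662 ,  0.64062603, -0.15817379,  1.76962371,  0.13973806,
        0.7422288 ,  2.02038464]), array([ 0.37944056,  0.66915125,  0.37960146,  1.78445529, -0.34266104,
        0.75339377, -0.73354435])]
(500, -14, 240) [array([ 0.22106631,  0.1704033 , -0.28459425,  1.86917583,  0.0532003 ,
        1.10930837,  1.48746877]), array([-0.26702987,  0.1589173 ,  0.26085465,  1.88467466, -0.04572562,
        1.10371184, -1.55951305])]
('blue', array([442.8, -14.5,  40.1]), -0.091, array([27., 41.]))
('blue', array([444.1, -95.4,  39.8]), 0.011, array([28., 41.]))
('blue', array([492.4,  76.5,  53.8]), -0.027, array([28., 40.]))
('yellow', array([440.9,  79.3,  39.8]), 0.097, array([28., 42.]))
('yellow', array([494.2, -12. ,  53.8]), -0.09, array([28., 40.]))
('yellow', array([495.7, -97.5,  53.6]), 0.097, array([28., 41.]))
2.675
((465.56842041015625, -11.9228515625), (123.79020690917969, 257.1989440917969), 1.0574254989624023) 16137
```

View pics/w1.png

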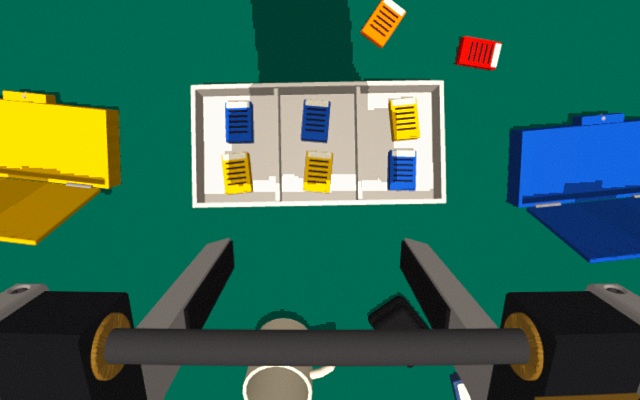

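The wrist view shows all six cassettes clearly, blue at (239,122), (316,120), (402,170) and yellow at (236,172), (318,172), (404,118). They are well away from the walls. Now I measure the cases and make the first pick.

```bash
cat >> h.py <<'E'
import json,os
def case(col,x,y,yaw):
    move_pose((x+35,y,230),ori())
    im,P=cloud(); m=(masks(im)[col]>0)&(P[...,2]>0)&(P[...,2]<10)&(np.hypot(P[...,0]-x,P[...,1]-y)<110)
    r=cv2.minAreaRect(P[m][:,:2].astype(np.float32)); b=cv2.boxPoints(r)
    e=max((b[1]-b[0],b[2]-b[1]),key=np.linalg.norm); e=e if e[1]>0 else -e
    return [float(r[0][0]),float(r[0][1]),float(np.arctan2(-e[0],e[1]))],r[1],im
BIN=[(400,560),(-150,130),(15,80)]
def look():
    move_pose((510,-14,230),ori()); im,P=cloud(); return find(im,P,BIN),im
def pick(c):
    col,p,a,_=c
    R=Ro.from_euler('z',a)*Ro.from_euler('y',-S); n=R.apply([0,0,1]); o=ori(a,S)
    g=p-10.5*n; set_gripper(.47)
    move_pose(g+[0,0,0]+90*n,o); hit=move_l(g,feed=120,max_force=12)
    if hit: move_l(np.array(observe()["position"])+1.5*n,feed=20)
    set_gripper(0.); move_l(np.array(observe()["position"])+95*n,feed=200)
    w=observe()["gripper_width"]; print("pick",col,p,"hit",hit,"w",round(w,3)); return w>.22
def place(cs,slot):
    x,y,a=cs; v=Ro.from_euler('z',a).apply([-3,slot,0]); o=ori(a)
    q=np.array([x+v[0],y+v[1],8.]); move_pose(q+[0,0,150],o)
    w=observe()["gripper_width"]
    if w<.22: print("lost",w); return False
    hit=move_l(q,feed=150,max_force=10); z=observe()["position"][2]; w=observe()["gripper_width"]
    set_gripper(.44); move_l(q+[0,0,150],feed=250)
    print("placed slot",slot,"hit",hit,"z",round(z,1),"w",round(w,3),"t",round(observe()["time"],1)); return w>.22
E
python3 - <<'E'
from h import *
cs={}
ims=[]
for c,a in (("yellow",(463,-344,-.1)),("blue",(489,313,.07))):
    cs[c],s,im=case(c,*a); print(c,cs[c],s); ims.append(im)
cv2.imwrite("pics/cases.png",cv2.resize(np.vstack(ims),(480,600))[:,:,::-1])
json.dump(cs,open("cs.json","w")); print(observe()["time"])
E
```

```text
yellow [460.5585021972656, -341.60479736328125, -0.1150502860546112] (200.65234375, 106.00172424316406)
blue [485.5314025878906, 311.73297119140625, 0.1004556268453598] (105.5510482788086, 200.5406494140625)
6.3667
```

View pics/cases.png

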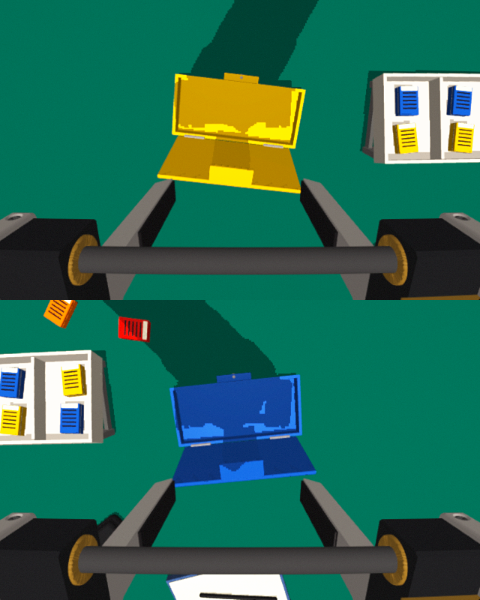

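The picture shows both cases empty and open: yellow at (240,110), blue at (238,410). The fitted rectangle takes in the front boss, so I shift its centre about 4 mm to the rear, which agrees with the hinge points.

```bash
cat > run1.py <<'E'
from h import *
import sys
cs={"yellow":[463,-342.8,-.115],"blue":[490,312,.1]}; json.dump(cs,open("cs.json","w"))
k=json.load(open("k.json")) if os.path.exists("k.json") else {"blue":0,"yellow":0}
slots=[-54,54,0]
for i in range(int(sys.argv[1])):
    L,im=look()
    if not L: print("bin empty"); break
    c=min(L,key=lambda c:c[1][0]-(1000 if c[0]==sys.argv[2] else 0)); print(len(L),"seen")
    if not pick(c): print("no grip"); break
    if not place(cs[c[0]],slots[k[c[0]]]): break
    k[c[0]]+=1; json.dump(k,open("k.json","w"))
E
python3 run1.py 1 blue
python3 - <<'E'
from h import *
move_pose((520,312,230),ori())
im,P=cloud(); cv2.imwrite("pics/p1.png",im[:,:,::-1])
for r in find(im,P,[(440,540),(215,410),(12,24)]):print(r)
E
```

```text
6 seen
pick blue [443.  -14.4  40. ] hit False w 0.288
placed slot -54 hit True z 6.9 w 0.295 t 14.5
('blue', array([490. , 312.4,  18.1]), -1.486, array([ 84., 187.]))
('blue', array([490. , 258.2,  16.6]), 0.094, array([28., 42.]))
```

View pics/p1.png

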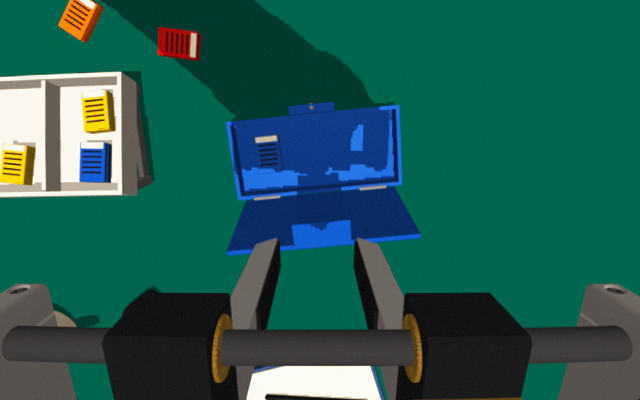

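The first blue cassette lies flat in its slot at (267,153), and the case pose is confirmed. Five left.

```bash
python3 run1.py 5 blue
python3 - <<'E'
from h import *
L,im=look(); print(L); ims=[im]
for x,y in ((495,-343),(520,312)):
    move_pose((x,y,230),ori()); im,P=cloud(); ims.append(im)
    for r in find(im,P,[(x-90,x+30),(y-98,y+98),(12,24)]):print(r)
cv2.imwrite("pics/p2.png",cv2.resize(np.vstack([i[:270] for i in ims]),(450,600))[:,:,::-1]); print(observe()["time"])
E
```

```text
5 seen
pick blue [444.1 -94.8  39.9] hit False w 0.293
placed slot 54 hit True z 6.8 w 0.299 t 23.2
4 seen
pick blue [492.8  76.5  53.7] hit False w 0.296
placed slot 0 hit True z 6.8 w 0.295 t 30.8
3 seen
pick yellow [440.8  79.2  39.8] hit True w 0.008
no grip
[('yellow', array([440.9,  79.1,  39.8]), 0.095, array([28., 41.])), ('yellow', array([494.1, -11.9,  53.7]), -0.103, array([28., 40.])), ('yellow', array([496.2, -97.3,  53.6]), 0.125, array([28., 40.]))]
('yellow', array([ 415.8, -336.7,   23.3]), 1.436, array([14., 50.]))
('yellow', array([ 465.4, -343.2,   18.2]), 1.471, array([ 88., 186.]))
('blue', array([440.6, 305.3,  23.2]), -1.451, array([14., 54.]))
('blue', array([489.8, 312.7,  18.2]), -1.499, array([ 88., 189.]))
('blue', array([479.6, 365.4,  16.6]), 0.106, array([28., 42.]))
('blue', array([485.6, 311.6,  16.7]), 0.104, array([28., 42.]))
('blue', array([489.9, 258.1,  16.6]), 0.104, array([28., 42.]))
40.1583
```

View pics/p2.png

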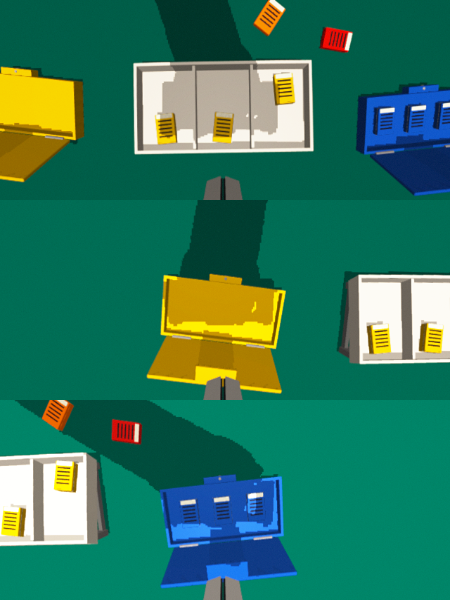

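All three blue cassettes lie in the blue case, at (185,510), (222,508) and (255,505) in the bottom frame. The pick of the front yellow one at (285,90) in the top frame stopped early: a finger touched the bin's end wall, and the cassette did not move. I will use a narrower opening, shifted away from the wall.

```bash
sed -i 's/g=p-10.5\*n; set_gripper(.47)/g=p-10.5*n; near=p[1]>76; g[1]-=2*near; set_gripper(.40 if near else .47)/' h.py
python3 run1.py 3 yellow
python3 - <<'E'
from h import *
L,im=look(); print(L); ims=[im]
for x,y in ((495,-343),(520,312)):
    move_pose((x,y,230),ori()); im,P=cloud(); ims.append(im)
    for r in find(im,P,[(x-90,x+30),(y-98,y+98),(12,24)]):print(r)
    for c in ("pad","hinge"):
        n=("yellow_" if y<0 else "blue_")+c; print(n,[(np.round(r["centre"]),round(r["p"],2)) for r in pinpoint(n,"wrist")])
cv2.imwrite("pics/p3.png",cv2.resize(np.vstack([i[:270] for i in ims]),(450,600))[:,:,::-1]); print(observe()["time"])
E
```

```text
3 seen
pick yellow [432.7  72.3  37.5] hit False w 0.295
placed slot -54 hit False z 8.9 w 0.295 t 49.2
2 seen
pick yellow [493.9 -11.9  53.8] hit False w 0.294
placed slot 54 hit True z 6.8 w 0.295 t 56.9
1 seen
pick yellow [496.  -97.5  53.6] hit False w 0.297
placed slot 0 hit True z 6.8 w 0.296 t 64.1
[]
('yellow', array([ 414.8, -336.6,   23.2]), 1.474, array([12., 49.]))
('yellow', array([ 463.3, -342.2,   18.3]), 1.442, array([ 85., 188.]))
('yellow', array([ 453.1, -395.3,   16.6]), -0.112, array([28., 43.]))
('yellow', array([ 458. , -340.5,   16.7]), -0.109, array([28., 42.]))
('yellow', array([ 465.1, -286.9,   16.7]), -0.12, array([28., 43.]))
yellow_pad [(array([ 538., -354.,  119.]), 0.67)]
yellow_hinge []
('blue', array([439.3, 307.2,  23.2]), -1.538, array([14., 50.]))
('blue', array([488.4, 311.8,  18.2]), -1.459, array([ 87., 186.]))
('blue', array([479.7, 365.5,  16.7]), 0.109, array([28., 42.]))
('blue', array([485.7, 311.6,  16.6]), 0.105, array([29., 42.]))
('blue', array([489.9, 258. ,  16.6]), 0.106, array([28., 43.]))
blue_pad [(array([558., 320., 113.]), 0.66)]
blue_hinge [(array([531., 312.,  26.]), 0.71)]
69.3
```

View pics/p3.png

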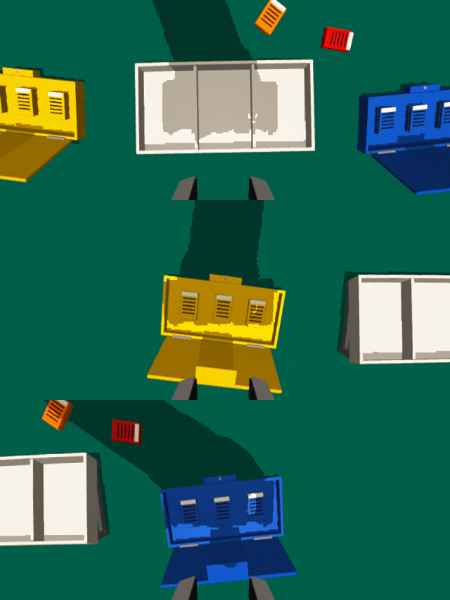

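All six cassettes lie in their own cases: yellow row at (190–257,310) and blue row at (190–255,508). The bin is empty. Next I close the covers with the fingers shut.

```bash
cat > shut.py <<'E'
from h import *
import sys
x,y,a=json.load(open("cs.json"))[sys.argv[1]]; o=ori(a); R=Ro.from_euler('z',a)
def W(u,z): v=R.apply([u,0,0]); return np.array([x+v[0],y+v[1],z])
set_gripper(0.)
move_pose(W(115,260),o); move_l(W(115,115),feed=250)
for th in np.r_[2.0:0.15:-0.14]:
    r=92; h=7.5
    p=W(44-r*np.cos(th)+h*np.sin(th)+9*max(np.sin(th),0), 26.5+r*np.sin(th)+h*np.cos(th))
    if move_l(p,feed=110,max_force=30): print("force at",th,observe()["contact_force"]); break
else:
    move_l(W(-50,48),feed=60)
    for z in np.arange(44,28,-1.):
        hit=move_l(W(-50,z),feed=25,max_force=35); f=observe()["contact_force"][2]; print(z,round(f,1),end="; ")
        if hit or (z<34 and f>20): break
    move_l(W(-50,80),feed=100); move_l(W(-50,200),feed=250)
print("t",observe()["time"])
E
python3 shut.py yellow
python3 - <<'E'
from h import *
move_pose((495,-343,230),ori()); im,P=cloud(); cv2.imwrite("pics/c1.png",im[:,:,::-1])
m=(masks(im)["yellow"]>0)&(abs(P[...,1]+343)<60)
for lo in range(400,520,15):
    q=P[m&(P[...,0]>=lo)&(P[...,0]<lo+15)]; print(lo,len(q),np.round(np.median(q[:,2]),1) if len(q) else "")
E
```

```text
44.0 0.0; 43.0 0.5; 42.0 1.8; 41.0 5.9; 40.0 0.5; 39.0 2.4; 38.0 0.4; 37.0 0.6; 36.0 0.1; 35.0 0.2; 34.0 0.4; 33.0 0.7; 32.0 0.5; 31.0 12.3; 30.0 25.3; t 82.3917
400 981 30.7
415 1265 30.8
430 274 30.7
445 0 
460 615 345.3
475 117 31.5
490 1041 31.1
505 232 31.0
```

View pics/c1.png

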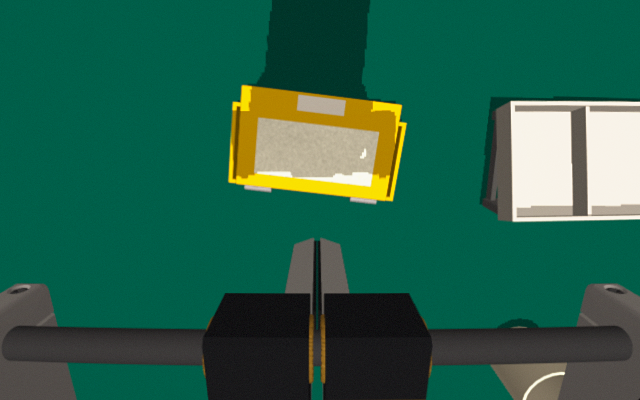

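The yellow cover, at (318,145), is flat: its height is about 31 mm from front to rear, so the catch holds. Before shutting the blue case I check that its cassettes have stayed in place.

```bash
python3 - <<'E' && python3 shut.py blue
python3 - <<'EOF'
from h import *
L,im=look(); x,y=520,312; move_pose((x,y,230),ori()); im,P=cloud()
n=[r for r in find(im,P,[(x-90,x+30),(y-98,y+98),(12,24)]) if r[3][1]<48 and r[3][0]>24]
print("bin",L,"blue",len(n),[r[1] for r in n]); raise SystemExit(0 if len(n)==3 and not L else 1)
E
from h import *
move_pose((520,312,230),ori()); im,P=cloud(); ims=[im]
m=(masks(im)["blue"]>0)&(abs(P[...,1]-312)<60)
for lo in range(425,545,15):
    q=P[m&(P[...,0]>=lo)&(P[...,0]<lo+15)]; print(lo,len(q),np.round(np.median(q[:,2]),1) if len(q) else "")
move_pose((560,0,330),ori()); ims+=[snapshot("wrist")[0],snapshot("side")[0]]
cv2.imwrite("pics/c2.png",cv2.resize(np.vstack(ims),(320,600))[:,:,::-1]); print(observe()["time"])
EOF
```

```text
bin [] blue 3 [array([479.7, 365.5,  16.7]), array([485.6, 311.8,  16.7]), array([489.8, 258. ,  16.7])]
44.0 -0.1; 43.0 -1.5; 42.0 1.2; 41.0 5.5; 40.0 4.6; 39.0 0.5; 38.0 0.5; 37.0 0.4; 36.0 0.2; 35.0 0.1; 34.0 0.7; 33.0 0.1; 32.0 0.4; 31.0 7.7; 30.0 23.5; t 96.0833
425 961 30.8
440 1250 30.9
455 195 30.9
470 0 
485 0 
500 60 31.4
515 1078 31.1
530 183 31.1
97.9167
```

View pics/c2.png

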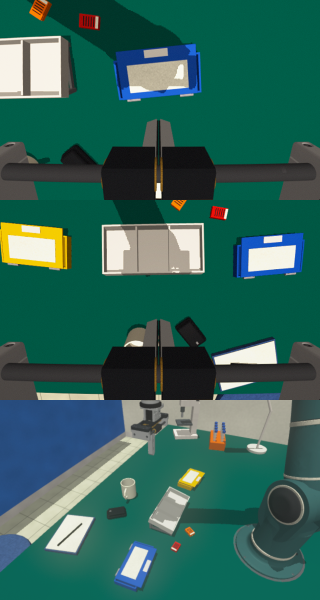

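In the picture both covers are flat and shut, yellow at (35,247) and blue at (270,255). The bin is empty, the mug and mouse have not moved, and the arm is clear.

```bash
python3 -c "
from cell import *
print(hand_in())"
```

```text
the job is handed in; nothing more can be done
None
```

The job is handed in: all six cassettes are in the case of their own colour, both covers are snapped shut, and the mouse and mug were left alone (about 98 s of the 210 s used); the hand-in call returned no verdict.

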